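Focus the magnifier on a marked gear tooth

TASK

Inspect the gear: gently push the height gauge's sliding head down until its foot rests on the top face of the gear and leave it there, so that its red pointer marks the magnifier's focal height. Then pick the magnifier up by its handle and hold it right way up and level, with the lens centred over the yellow-painted tooth and the lens ring level with the red pointer, touching nothing else; finish while still holding it there. Do not push the gear out of place, and leave the socket, the bearing and the hammer alone.

Things in the scene. Friction and masses are not known exactly. Their poses are not given: they have to be found in the camera images.
- height (a joint): the height gauge's sliding head, m: the height of the underside of its foot above the bench (travel 0.045 to 0.165, starts raised). A spring-loaded friction pad keeps the head wherever it is left; a push of about 3 N moves it down, about 8 N up. (the joint is read with the foot's spring extended). The head does not turn. The gauge stands fixed on the bench: dark iron base 100 x 85 x 32 mm with a 50 x 45 mm step to 48 mm, upright steel beam 20 x 8 mm, 280 mm high.
- gauge_knob (a point): centre of the top of the black press knob (20 mm across, top 14 mm of the head's 38 mm height over the foot) that stands above the foot, at the end of the gauge's jaw arm. It lies 96 mm from the beam's axis, along the gauge's own -y axis, 38 mm above the foot's underside. z up. Axes are the gauge's: -y points along the arm from the beam towards the gear. The arm is 16 mm wide, its top 20 mm above the foot's underside.
- gauge_foot (a point): centre of the underside of the gauge's round steel foot (14 mm across), straight below the knob. It is sprung: above about 9 N it gives way by up to 4 mm, and springs out again fully when let go. It comes down on the gear's flat face between bore and teeth.
- focus_mark (a point): tip of the red pointer on the head (12 mm wide, 4 mm thick, sticking out 52 mm from the beam's axis over the arm); its middle lies 80 mm above the foot's underside and moves with the head. Once the foot rests on the gear it marks the focal height for the middle of the lens ring.
- gear_face (a point): centre of the top face of the steel gear (130 mm across the teeth, 28 mm thick, flat face, bore 42 mm, 1.9 kg, loose), lying flat on a fixed hardwood block 96 mm square. The block's height differs from start to start, so the face lies 58 to 92 mm above the bench.
- marked_tooth (a point): the yellow-painted tooth, on the gear's top face, 60 mm from the gear's centre; it is on the side away from the gauge's beam.
- lens (a point): centre of the magnifier's lens, half-way up the black lens ring (80 mm across, 18 mm thick). z is the lens's axis, up when it lies right way up; x points from the handle to the lens. The magnifier weighs about 0.2 kg, lies flat on the bench, ring and handle both touching it; its weight centres about 45 mm from the lens centre on the handle side.
- handle (a point): grip point on the magnifier's black handle, half-way up, 85 mm behind the lens centre (along -x) and 3 mm higher than it. The handle is a bar with flat sides, 26 mm wide, 24 mm high and 112 mm long (from 54 to 166 mm behind the lens centre); axes as for the lens.
- socket: steel socket standing upright, 37 mm across, 66 mm high; origin at the centre of its underside. To be left alone.
- bearing: roller bearing lying flat, 66 mm across, 22 mm high; origin at the centre of its underside. To be left alone.
- hammer: hammer with a wooden handle, 300 mm long, lying on the bench beyond the gauge; origin at the middle of its underside, handle towards -x. To be left alone.
There are look-alikes about, which are no part of the job. Of the things that look like the part that bears lens, the larger one is meant. What is shaped like the part that bears gear_face but turquoise is not meant.

How it is judged (in metres and radians):
On the way, in this order (a step that is already met when the one before it is completed fails the run):
1. the gauge's foot has been brought down onto the gear's face (z of gauge_foot in the frame of gear_face below 0.0025 m and height (world z) of lens below 0.03 m), for 0.2 s.
2. the magnifier is lifted off the bench in the gripper (contact force between the fingers and magnifier above 1 N and height (world z) of lens above 0.06 m), for 0.2 s.
At the end, for the whole second after the job is handed in: The gauge's foot rests on the gear (within 3 mm of its face); the magnifier is held in the fingers, still (under 20 mm/s), right way up and level within 0.12 rad, its lens centre within 8 mm of the red pointer's height and within 15 mm sideways of the yellow tooth, touching neither gauge nor gear (z of gauge_foot in the frame of gear_face below 0.003 m and z of lens in the frame of focus_mark between -0.008 and 0.008 m and horizontal distance between lens and marked_tooth below 0.015 m and angle between lens's own z axis and vertical below 0.12 rad and linear speed of magnifier below 0.02 m/s and contact force between the fingers and magnifier above 1 N and contact force between magnifier and gauge below 0.1 N and contact force between magnifier and gear below 0.1 N and angle between gear_face's own z axis and vertical below 0.05 rad); the arm keeps its last pose, push and grip.
It fails at once if the gear is pushed more than 10 mm or tipped (distance of gear_face from where it was at the start of the episode above 0.01 m or distance of marked_tooth from where it was at the start of the episode above 0.015 m).
It fails at once if the gauge's foot is pressed hard on the gear (over 50 N) (contact force between gauge and gear above 50 N).
It fails at once if the magnifier strikes the gear (contact force between magnifier and gear above 1 N).
It fails at once if the socket, bearing or hammer is disturbed (distance of any of socket, bearing, hammer from where it was at the start of the episode above 0.02 m).
It also fails if it takes over 50 s, if anything falls off the work surface, if the arm or the gripper's body presses on something with over 40 N, if the wrist force passes 120 N, or if a joint passes its speed limit or range.

ROBOT

A 7-joint arm with a two-finger parallel gripper is mounted at the origin on the work surface. World frame = base frame: x ahead of the robot, y to its left, z up, the work surface at z = 0. Lengths are in mm, angles in rad, forces in N, time in s.
With the tool pointing down it reaches from about 400 to 875 mm from the base axis. Payload 4.4 kg.
Tool frame: the origin (TCP) lies at the very end of the fingers, on their centre line; the grasp point (between the pads) lies 19 mm behind it; z points along the fingers, y is the direction in which the jaws open and shut (so a half turn about z gives the same grasp; the last joint's range is limited). The gripper opens to 85 mm and grips with 20 to 120 N. Pads are 22 mm wide; open, the fingers measure 114 mm over their backs; the gripper's body (76 mm by 85 mm) begins 54 mm behind the grasp point. The pads swing forward as they close: fully open they stand 13 mm farther back than shut.
Start: joints at [-1.258, 0.628, 0.038, 1.517, -0.027, 0.996, -0.02], TCP at [240.351, 603.945, 231.313] pointing down, gripper open.
Joint ranges: [-3.06, 3.06], [-0.37, 2.12], [-1.25, 1.32], [0.18, 2.47], [-1.1, 4.24], [0.23, 1.98], [-2.94, 2.94]. Speed limits (rad/s): [2.57, 2.57, 3.14, 3.14, 3.14, 3.14, 3.14].

INTERFACE

Orientations are given as [roll, pitch, yaw] about the fixed x, y, z axes, in that order (R = Rz(yaw) Ry(pitch) Rx(roll)).
In Python, from cell import ctrl gives the robot as it stands.
- The arm moves only by the shell command python3 -m crank 'ROWS' [OPENING]. ROWS is JSON, a list that holds one entry, the list of rows, each a list of 6 numbers: the shift along the tool's x, y, z in units of 30 mm (1.0 is 30 mm), then the turn, a rotation vector about the tool's x, y, z in units of 6 degrees (1.0 is 6 degrees). In form: [[[tx, ty, tz, rx, ry, rz], ...]]. A call has 1 to 12 rows; each row shifts and turns the pose as measured when the row begins, along the tool's axes as they then stand; what a row does not reach is not made up. A row lasts 1/12 s, in which the tool goes at most 41.7 mm and 7.16 degrees, less where a joint would pass 70% of its speed; a pose out of reach is approached as far as the arm can. A call is refused whole if a number of a shift passes 1 or a number of a turn 1, either way. A call with a gripper value outside its range is refused whole. OPENING is the gripper command: -1 is fully open, 1 is shut, values between are in proportion, set as the call begins (- or left out, the last holds). The fingers move at their own pace and stop on an object; the grip force is fixed at half the most. Time passes only in rows, so rows that do not move let the fingers close. It gives the time, the measured TCP pose, the force and the opening at its end, in the units of the state.
- ctrl.read_state(): the state, without advancing time (a new reading comes with each control period).
- ctrl.get_image(name): name is "scene" or "top" or "wrist"; returns a dict with "color" (384x512x3 uint8, red, green, blue), "depth" (384x512 float32, mm along the optical axis (not along the pixel's ray), 0 where there is no reading), "camera_matrix" (3x3 intrinsics, pixels), "R" (3x3) and "t" (3): a world point X has camera coordinates R X + t. Camera axes: x right, y down, z forward; pixel columns grow to the right and rows downward; lengths in mm; the calibration is good to about 2 mm. The wrist camera is an equidistant fisheye: a pixel r from the principal point sees the ray r / f radians off the axis. A picture is of the moment at which its call begins.
- ctrl.finish_job(): hands the job in, once; it reports no verdict.
Trained networks look in a picture, given as the dict that the camera call returned (one of the last four; its "shot" number tells which), for a name from the list of things; names that differ only in an ending like _2 or _b are one class to them, and where a whole thing is asked for, a point or a joint stands for the part that bears it (a point fixed in the world has none). Each returns a list of dicts, best first, with "conf" (0 to 1); they miss things now and then, are a little off and sometimes report something else, mostly with a low value. They report only what shows in the picture. A call takes as long as a camera call. They do not tell look-alikes from the thing itself.
- ctrl.search_frame(query, picture): "extent" ([centre column, centre row, width, height] in pixels, round what is visible of it).
The state is a dict: "clock": time; "qpos": joint angles; "qd": joint speeds; "tau": joint torques, N m; "eef_pos": TCP position; "tool_rot": TCP orientation; "force": force on the tool from outside, world axes, zero at the start; "torque": the same for the moment, N m; "width": finger opening in mm.
Only numpy, scipy, OpenCV 4.12 (cv2) and the standard library are available. Lean on these libraries where they do the work, as an engineer would, in place of code of your own. Each camera call takes 0.05 s, during which the arm holds its last target. There are 200 camera calls.

## Working session

There is one attempt and no reset: what is moved stays moved. The work goes in short steps, Python scripts to look and compute and a shell command to move; the robot and the scene stay as the last step left them, time stands still between calls to the robot, and variables do not carry over. Pictures are saved under pics/ and viewed, about 8 in all and at most 12, crops included, and the job is handed in when it is done.

```bash
ls; mkdir -p pics
cat > h.py <<'E'
from cell import ctrl
import numpy as np, cv2
def save(im,n): cv2.imwrite('pics/'+n,cv2.cvtColor(im['color'],cv2.COLOR_RGB2BGR))
def cloud(im):
    K=np.array(im['camera_matrix']);d=im['depth'];v,u=np.indices(d.shape)
    p=np.stack([(u-K[0,2])/K[0,0]*d,(v-K[1,2])/K[1,1]*d,d],-1)
    return (p-np.array(im['t']))@np.array(im['R'])
E
python3 - <<'E'
from h import *
s=ctrl.read_state();print(s)
a=ctrl.get_image('scene');b=ctrl.get_image('top')
cv2.imwrite('pics/a.png',cv2.cvtColor(np.vstack([a['color'],b['color']]),cv2.COLOR_RGB2BGR))
cv2.imwrite('pics/a.png',cv2.resize(cv2.imread('pics/a.png'),None,fx=.78,fy=.78,interpolation=cv2.INTER_AREA))
np.save('b.npy',b,allow_pickle=True);np.save('a.npy',a,allow_pickle=True)
for n,im in(('scene',a),('top',b)):
  P=cloud(im)
  for q in ['gear_face','lens','height','gauge_knob','marked_tooth','handle','focus_mark','socket','bearing','hammer']:
    for r in ctrl.search_frame(q,im)[:3]:
      e=r['extent'];print(n,q,round(r['conf'],2),np.round(e),P[int(e[1]),int(e[0])].round())
E
```

```text
pics
{'clock': 0.0, 'qpos': array([-1.25779046,  0.62931696,  0.03844539,  1.51837236, -0.02701521,
        0.99630079, -0.02003466]), 'qd': array([ 1.61711541e-04,  8.55778375e-06,  1.33879284e-03, -6.34766240e-04,
       -9.87759255e-04, -2.22759804e-03,  2.95769406e-04]), 'tau': array([-2.05468918e-04, -5.63400292e+01,  1.22611128e+00, -1.93451589e+01,
        1.10163397e-02,  1.01701639e-02, -2.62848175e-06]), 'eef_pos': array([240.11673969, 603.34983114, 230.4066558 ]), 'tool_rot': array([-3.13971318e+00,  1.27651590e-05,  2.76274098e+00]), 'force': array([-0.13118953, -0.82148117, -0.51543681]), 'torque': array([ 0.00823126, -0.01108964, -0.01608602]), 'width': 85.18813297993971}
scene gear_face 0.91 [282. 176.  35.  31.] [399.  17.   2.]
scene gear_face 0.7 [379. 247.  63.  79.] [500. 392.  18.]
scene gear_face 0.59 [253. 208.  43.  39.] [607.  32.  69.]
scene lens 0.68 [241. 159.  36.  13.] [ 420. -137.   17.]
scene lens 0.56 [191. 163.  39.  44.] [ 535. -270.   20.]
scene lens 0.29 [284. 193.  46.  31.] [566. 104. 147.]
scene height 0.96 [282. 192.  43.  28.] [565. 100. 147.
[... 653 characters left out ...]
0.  -5.]
top lens 0.72 [350. 228.  29.  69.] [ 518. -257.   20.]
top lens 0.58 [311. 264.  45.  30.] [ 416. -135.   13.]
top height 0.63 [228. 206.  44.  21.] [575. 100. 145.]
top gauge_knob 0.26 [228. 207.  43.  19.] [572. 100. 146.]
top marked_tooth 0.73 [256. 268.  44.  43.] [409.  27.  -4.]
top marked_tooth 0.69 [256. 204.  44.  43.] [596.  23.  38.]
top handle 0.88 [313. 264.  38.  28.] [ 416. -144.  -14.]
top handle 0.72 [351. 230.  27.  71.] [ 514. -259.   26.]
top focus_mark 0.55 [228. 207.  42.  26.] [573.  98. 141.]
top socket 0.52 [332. 157.  15.  17.] [ 731. -209.   38.]
top bearing 0.65 [257. 144.  26.  24.] [786.  15.   5.]
top hammer 0.85 [129. 251.  39. 106.] [467. 398.   1.]
```

View pics/a.png

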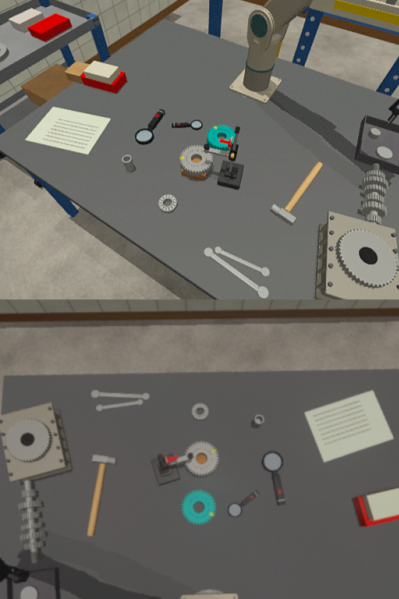

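The upper picture is the scene camera and the lower one the top camera. The steel gear and gauge are at about (600, 20..110). The larger magnifier is at about (520, -260), with its lens away from the robot. The turquoise gear and the small magnifier are the decoys.

Run:
```python
from h import *
b=np.load('b.npy',allow_pickle=True).item();a=np.load('a.npy',allow_pickle=True).item()
c=b['color'][130:270,190:390];c=cv2.resize(c,None,fx=4,fy=4,interpolation=cv2.INTER_CUBIC)
cv2.imwrite('pics/b.png',cv2.cvtColor(c,cv2.COLOR_RGB2BGR))
print(b['camera_matrix'])
hsv=cv2.cvtColor(b['color'],cv2.COLOR_RGB2HSV);P=cloud(b)
reg=lambda x0,x1,y0,y1,z0,z1:(P[...,0]>x0)&(P[...,0]<x1)&(P[...,1]>y0)&(P[...,1]<y1)&(P[...,2]>z0)&(P[...,2]<z1)
m=reg(520,680,-60,90,45,105)
q=P[m];print('gear z hist',np.histogram(q[:,2],bins=12,range=(45,105)))
zt=np.median(q[:,2]);f=q[abs(q[:,2]-zt)<6];print(zt,f[:,:2].min(0),f[:,:2].max(0),f.mean(0))
y=(hsv[...,0]>20)&(hsv[...,0]<35)&(hsv[...,1]>130)&(hsv[...,2]>120)&reg(500,700,-100,120,30,120)
print('yellow',P[y].mean(0) if y.any() else 0,y.sum(),np.argwhere(y).mean(0))
r=((hsv[...,0]<8)|(hsv[...,0]>172))&(hsv[...,1]>130)&reg(450,700,-60,200,20,320)
print('red',P[r].mean(0),r.sum(),P[r].min(0),P[r].max(0))
g=reg(500,680,20,200,110,400);print('gauge high',g.sum())
for p in P[g][::6]:print(p.round(),end='')
m=reg(420,640,-340,-200,6,60)
q=P[m];print('\nmag',q.shape,q.min(0),q.max(0),q.mean(0),np.linalg.svd(q[:,:2]-q[:,:2].mean(0),full_matrices=False)[2][0])
m=reg(600,900,-200,200,-10,10);print('bench z',np.median(P[m][:,2]))
```

```text
[[498.01931003   0.         258.52960536]
 [  0.         498.01931003 190.72638946]
 [  0.           0.           1.        ]]
gear z hist (array([ 19,  16,  78, 546, 520,  57,   0,   0,   0,   0,   0,   0]), array([ 45.,  50.,  55.,  60.,  65.,  70.,  75.,  80.,  85.,  90.,  95.,
       100., 105.]))
64.74297375235192 [527.75143235 -49.48957766] [653.7057448   75.37094947] [590.97558532  11.63862368  64.81587999]
yellow [618.68924047 -33.15972262  65.64808845] 13 [193.38461538 274.15384615]
red [569.32498491 118.09919719 199.52019683] 89 [551.45380485  97.56144252  31.2906261 ] [605.99171664 140.5919879  219.40401993]
gauge high 468
[596.  59. 162.][591.  56. 171.][590. 152. 178.][590.  48. 164.][569. 146. 281.][587.  62. 166.][587.  46. 166.][567. 143. 280.][588.  79. 143.][584.  62. 167.][584.  46. 168.][564. 143. 279.][576. 113. 207.][575.  98. 208.][585.  73. 146.][582.  57. 161.][562. 151. 279.][578. 143. 185.][573. 121. 209.][573. 105. 207.][583.  89. 145.][583.  73. 140.][579.  57. 167.][559. 151. 280.][574. 143. 190.][570. 126. 213.][570. 110. 212.][580.  98. 146.][580.  81.
[... 289 characters left out ...]
145.][572. 100. 146.][571.  84. 147.][550. 146. 278.][563. 138. 189.][570. 122. 145.][569. 106. 148.][569.  90. 147.][549. 145. 263.][557. 134. 212.][566. 122. 151.][566. 106. 151.][559. 159. 189.][554. 141. 213.][553. 126. 219.][564. 114. 148.][556. 157. 186.][560. 143. 160.][553. 124. 201.][562. 112. 143.][551. 142. 201.][558. 130. 153.][550. 153. 193.][550. 138. 190.][548. 154. 187.][548. 138. 187.][546. 149. 185.][546. 134. 177.][543. 144. 185.][541. 152. 179.][545. 138. 150.][542. 146. 155.]
mag (1109, 3) [ 420.00727063 -339.78576582    6.00476808] [ 639.95177848 -200.09312331   36.21954094] [ 537.36780456 -265.85084054   16.49682745] [-0.99526261 -0.09722316]
bench z 0.9790474647439548
```

View pics/b.png

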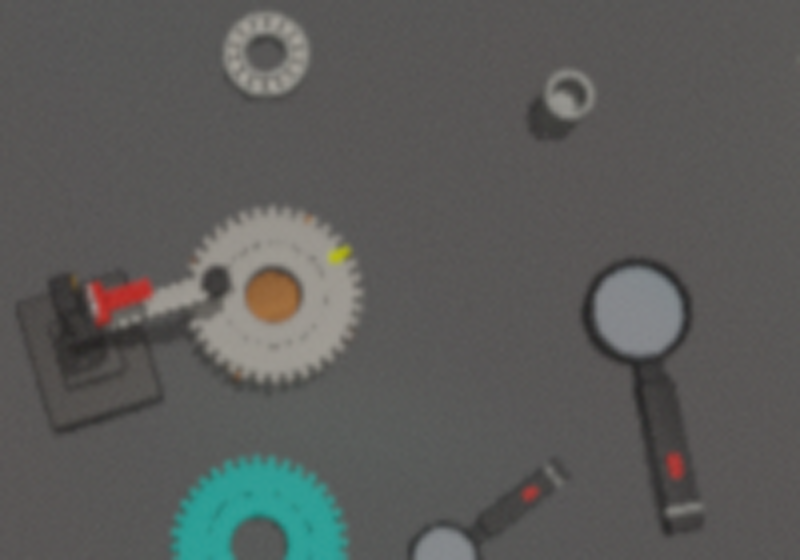

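```bash
cat >> h.py <<'E'
from scipy.spatial.transform import Rotation as Ro
def togo(p,yaw,s=None):
    "world target (tool down, yaw in deg) -> shift in tool axes and turn, in units"
    s=s or ctrl.read_state();R=Ro.from_euler('xyz',s['tool_rot'])
    T=Ro.from_euler('xyz',[np.pi,0,np.radians(yaw)])
    sh=R.inv().apply(np.array(p)-s['eef_pos'])/30
    sT=T.inv().apply(np.array(p)-s['eef_pos'])/30
    print('t',round(float(s['clock']),2),'pos',s['eef_pos'].round(1),'F',s['force'].round(1),'w',round(float(s['width']),1))
    print('shift',sh.round(2),'shift in target axes',sT.round(2),'turn',(np.degrees((R.inv()*T).as_rotvec())/6).round(2))
E
python3 -m crank '[[[0,0,-0.3,0,0,0.93],[0,0,-0.3,0,0,0.93],[0,0,-0.3,0,0,0.93],[0,0,-0.3,0,0,0.93],[0,0,-0.3,0,0,0.93],[0,0,-0.3,0,0,0.93],[0,0,-0.3,0,0,0.93],[0,0,-0.3,0,0,0.93],[0,0,-0.3,0,0,0.93],[0,0,0,0,0,0]]]' 1
python3 -c "
from h import *
togo([589.5,51,300],108)"
```

```text
clock: 1.93
eef_pos: [240.0, 603.2, 315.0]
tool_rot: [-3.139, 0.001, 1.843]
force: [0.6, 0.7, 0.0]
width: -0.4
t 1.93 pos [240.  603.2 315. ] F [0.6 0.7 0. ] w -0.4
shift [-20.86   6.26   0.51] shift in target axes [-21.11   5.39   0.5 ] turn [-0.02  0.01 -0.4 ]
```

```bash
python3 -m crank '[[[-0.95,0.28,0,0,0,-0.04],[-0.95,0.28,0,0,0,-0.04],[-0.95,0.28,0,0,0,-0.04],[-0.95,0.28,0,0,0,-0.04],[-0.95,0.28,0,0,0,-0.04],[-0.95,0.28,0,0,0,-0.04],[-0.95,0.28,0,0,0,-0.04],[-0.95,0.28,0,0,0,-0.04],[-0.95,0.28,0,0,0,-0.04],[-0.95,0.28,0,0,0,-0.04]]]'
python3 -c "
from h import *
togo([589.5,51,300],108)"
```

```text
clock: 2.77
eef_pos: [404.4, 354.8, 308.8]
tool_rot: [-3.135, -0.002, 1.938]
force: [1.4, 0.3, 0.1]
width: -0.1
t 2.77 pos [404.4 354.8 308.8] F [1.4 0.3 0.1] w -0.1
shift [-11.67   2.13   0.25] shift in target axes [-11.54   2.74   0.29] turn [-0.07 -0.02  0.5 ]
```

```bash
python3 -m crank '[[[-1,0.2,0,0,0,0.05],[-1,0.2,0,0,0,0.05],[-1,0.2,0,0,0,0.05],[-1,0.2,0,0,0,0.05],[-1,0.2,0,0,0,0.05],[-1,0.2,0,0,0,0.05],[-1,0.2,0,0,0,0.05],[-1,0.2,0,0,0,0.05],[-1,0.2,0,0,0,0.05],[-0.9,0.2,0,0,0,0.05],[0,0,0,0,0,0],[0,0,0,0,0,0]]]'
python3 - <<'E'
from h import *
w=ctrl.get_image('wrist');save(w,'w.png')
togo([589.5,51,180],108)
for q in ['gauge_knob','height','marked_tooth','gear_face']: print(q,[(round(r['conf'],2),np.round(r['extent'])) for r in ctrl.search_frame(q,w)[:2]])
P=cloud(ctrl.get_image('top'));k=(abs(P[...,0]-588)<25)&(abs(P[...,1]-54)<12)&(P[...,2]>158)&(P[...,2]<175);print('knob',k.sum(),P[k].mean(0))
E
```

```text
clock: 3.77
eef_pos: [571.6, 74.8, 303.0]
tool_rot: [-3.131, 0.003, 1.911]
force: [-0.3, -0.7, -0.9]
width: -0.2
t 3.82 pos [571.6  74.2 303. ] F [ 0.6 -1.   0.7] w -0.2
shift [-0.91  0.35  4.1 ] shift in target axes [-0.92  0.33  4.1 ] turn [-0.1   0.04  0.25]
gauge_knob [(0.69, array([276., 147.,  54., 120.])), (0.46, array([131., 296.,  25.,  14.]))]
height [(0.59, array([278., 148.,  54., 117.]))]
marked_tooth [(0.95, array([254., 197.,  92.,  85.])), (0.64, array([151., 146.,  82.,  87.]))]
gear_face [(0.87, array([254., 196.,  95.,  90.])), (0.76, array([148., 148.,  78.,  83.]))]
knob 0 [nan nan nan]<stdin>:5: RuntimeWarning: Mean of empty slice.
  ret = um.true_divide(
```

View pics/w.png

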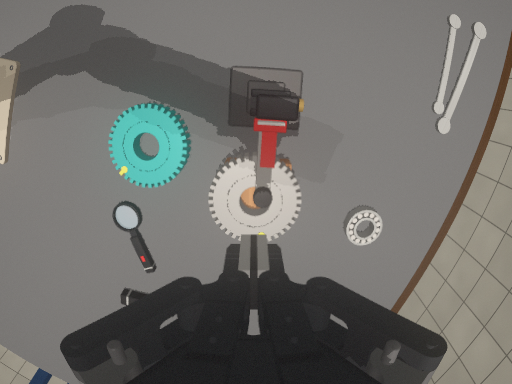

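The fisheye shows the knob at (262,198), the steel gear around (254,197) and the yellow tooth at (262,234). Next I turn these into rays.

```bash
cat >> h.py <<'E'
def fray(im,u,v,z):
    K=np.array(im['camera_matrix']);x=(u-K[0,2])/K[0,0];y=(v-K[1,2])/K[1,1];th=np.hypot(x,y)
    d=np.array([x/th*np.sin(th),y/th*np.sin(th),np.cos(th)]) if th>0 else np.array([0,0,1.])
    R=np.array(im['R']);c=-R.T@np.array(im['t']);d=R.T@d
    return c+d*(z-c[2])/d[2]
E
python3 - <<'E'
from h import *
w=ctrl.get_image('wrist')
c=cv2.cvtColor(w['color'],cv2.COLOR_RGB2HSV)
y=(c[...,0]>20)&(c[...,0]<35)&(c[...,1]>130)&(c[...,2]>120);y[:225]=0;y[245:]=0;y[:,:200]=0;y[:,320:]=0
v,u=np.argwhere(y).mean(0);print(u,v,y.sum(),'tooth',fray(w,u,v,65))
dk=(c[...,2]<60);dk[:180]=0;dk[216:]=0;dk[:,:245]=0;dk[:,278:]=0
n,l,s,ce=cv2.connectedComponentsWithStats(dk.astype('uint8'));print(s,ce)
i=1+np.argmax(s[1:,4]);print('knob',fray(w,*ce[i],166),fray(w,262,198,166),'gear',fray(w,254.5,197,65))
E
```

```text
nan nan 0 tooth [584.56384221  33.78215023  65.        ]
[[     0      0    512    384 196608]] [[255.5 191.5]]<stdin>:5: RuntimeWarning: Mean of empty slice.
  ret = um.true_divide(
Traceback (most recent call last):
ValueError: attempt to get argmax of an empty sequence
```

Run:
```python
from h import *
w=ctrl.get_image('wrist')
print('knob',fray(w,262.5,198,166),'gear',fray(w,254.5,197,65),'tooth',fray(w,262,234,65))
print(w['color'][190:206:4,258:268:4].tolist(), w['color'][234,258:266].tolist())
togo([589.5,51,180],108)
```

```text
knob [585.52971698  61.57074114 166.        ] gear [589.19295579  25.88320441  65.        ] tooth [618.28371314 -23.33475572  65.        ]
[[[75, 70, 66], [74, 68, 64], [82, 77, 73]], [[97, 92, 88], [100, 93, 92], [94, 88, 85]], [[99, 93, 89], [99, 93, 90], [97, 91, 87]], [[100, 94, 92], [97, 91, 88], [96, 89, 86]]] [[171, 166, 144], [187, 182, 112], [185, 180, 104], [181, 175, 107], [159, 150, 106], [147, 139, 124], [163, 157, 150], [167, 162, 154]]
t 4.17 pos [571.2  77.2 303.7] F [-0.1  0.5  0.1] w -0.2
shift [-1.02  0.32  4.12] shift in target axes [-1.02  0.31  4.12] turn [-0.09  0.03  0.27]
```

```bash
python3 -m crank '[[[-0.4,0.13,0.6,-0.04,0.01,0.1],[-0.4,0.13,0.6,-0.04,0.01,0.1],[-0.15,0.05,0.6,0,0,0.05],[0,0,0.5,0,0,0],[0,0,0,0,0,0],[0,0,0,0,0,0],[0,0,0,0,0,0]]]'
python3 - <<'E'
from h import *
w=ctrl.get_image('wrist');togo([588,54,180],108)
np.save('w.npy',w,allow_pickle=True)
cv2.imwrite('pics/w2.png',cv2.cvtColor(cv2.resize(w['color'][60:300,130:400],None,fx=2.5,fy=2.5,interpolation=cv2.INTER_CUBIC),cv2.COLOR_RGB2BGR))
print(-np.array(w['R']).T@w['t'],w['camera_matrix'])
E
```

```text
clock: 4.75
eef_pos: [590.5, 58.0, 234.6]
tool_rot: [3.137, -0.001, 1.896]
force: [-0.6, 0.6, 0.0]
width: 0.3
t 4.8 pos [590.9  58.1 235.1] F [-0.2 -0.5 -0.4] w 0.2
shift [-0.1  -0.14  1.83] shift in target axes [-0.1  -0.13  1.84] turn [ 0.05 -0.01  0.11]
[564.62283365 133.97376823 377.3065601 ] [[297.31863964   0.         253.28148508]
 [  0.         297.31863964 190.89679475]
 [  0.           0.           1.        ]]
```

View pics/w2.png

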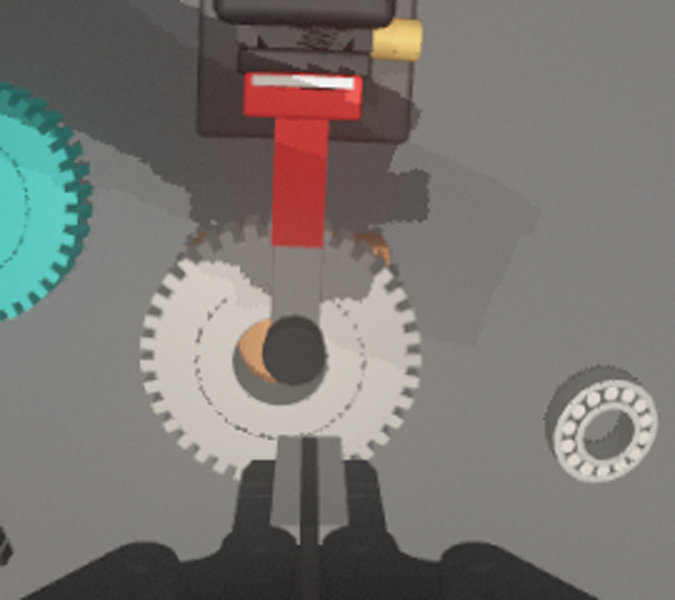

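The wrist camera sits on the beam side, and on the way down it would come close to the beam. So I'll turn the tool before pressing. First I'll check joint 7.

Run:
```python
from h import *
s=ctrl.read_state();print(s['qpos'].round(2))
w=np.load('w.npy',allow_pickle=True).item()
f=lambda x,y,z:fray(w,130+x/2.5,60+y/2.5,z).round(1)
print('knob',f(294,349,166),'gear',f(282,358,65),'bore',f(280,360,65),'pointer tip',f(298,246,208))
```

```text
[-0.37  0.56  0.35  1.69 -0.24  0.93  0.4 ]
knob [585.8  60.5 166. ] gear [592.2  19.6  65. ] bore [591.7  18.4  65. ] pointer tip [574.5  99.5 208. ]
```

```bash
python3 -m crank '[[[0,0,0,0,0,1],[0,0,0,0,0,1],[0,0,0,0,0,1],[0,0,0,0,0,1],[0,0,0,0,0,1],[0,0,0,0,0,1]]]'
python3 -c "
from h import *
print(ctrl.read_state()['qpos'].round(2));togo([588,55,180],-35)"
```

```text
clock: 5.3
eef_pos: [594.1, 60.9, 242.7]
tool_rot: [3.128, -0.012, 1.246]
force: [-0.4, -1.1, 0.2]
width: -0.4
[-0.48  0.58  0.54  1.68 -0.36  0.96 -0.13]
t 5.3 pos [594.1  60.9 242.7] F [-0.4 -1.1  0.2] w -0.4
shift [-0.28 -0.16  2.08] shift in target axes [-0.05  0.28  2.09] turn [-0.02 -0.2  17.73]
```

```bash
python3 -m crank '[[[0,0,0,0,0,1],[0,0,0,0,0,1],[0,0,0,0,0,1],[0,0,0,0,0,1],[0,0,0,0,0,1],[0,0,0,0,0,1],[0,0,0,0,0,1],[0,0,0,0,0,1],[0,0,0,0,0,1],[0,0,0,0,0,1],[0,0,0,0,0,1],[0,0,0,0,0,1]]]'
python3 -m crank '[[[0,0,0,0,0,1],[0,0,0,0,0,1],[0,0,0,0,0,1],[0,0,0,0,0,0.6],[0,0,0,0,0,0],[0,0,0,0,0,0]]]'
python3 -c "
from h import *
print(ctrl.read_state()['qpos'].round(2));togo([588,55,180],-35)"
```

```text
clock: 6.3
eef_pos: [600.5, 69.5, 258.7]
tool_rot: [-3.119, -0.04, -0.062]
force: [0.5, 0.1, 0.5]
width: -0.0
clock: 6.8
eef_pos: [603.1, 74.3, 265.3]
tool_rot: [-3.096, -0.034, -0.452]
force: [-0.7, 0.9, 0.8]
width: -0.1
[-0.73  0.7   1.02  1.67 -0.7   1.11 -1.54]
t 6.8 pos [603.1  74.3 265.3] F [-0.7  0.9  0.8] w -0.1
shift [-0.27  0.93  2.79] shift in target axes [-0.04  0.82  2.84] turn [-0.46 -0.29  1.53]
```

```bash
python3 -m crank '[[[-0.1,0.31,0.3,-0.2,-0.15,0],[-0.1,0.31,0.6,-0.2,-0.15,0],[-0.08,0.3,0.7,-0.06,0,0],[0,0,0.6,0,0,0],[0,0,0.3,0,0,0],[0,0,0,0,0,0]]]'
python3 -c "
from h import *
print(ctrl.read_state()['qpos'].round(2));togo([588,55,170],-28)"
```

```text
clock: 7.3
eef_pos: [581.6, 51.6, 183.4]
tool_rot: [3.134, 0.004, -0.441]
force: [0.0, 0.1, 0.5]
width: -0.1
[-0.68  0.79  0.95  1.77 -0.75  1.   -1.45]
t 7.3 pos [581.6  51.6 183.4] F [0.  0.1 0.5] w -0.1
shift [ 0.15 -0.2   0.45] shift in target axes [ 0.14 -0.2   0.45] turn [0.07 0.04 0.45]
```

```bash
python3 -m crank '[[[0.15,-0.2,0.1,0.07,0.04,0],[0,0,0.1,0,0,0],[0,0,0,0,0,0],[0,0,0,0,0,0]]]'
python3 - <<'E'
from h import *
w=ctrl.get_image('wrist');t=ctrl.get_image('scene');togo([588,55,170],-28)
A=cv2.resize(w['color'][110:310,160:360],(500,500),interpolation=cv2.INTER_CUBIC);B=cv2.resize(t['color'][160:240,220:320],(300,240),interpolation=cv2.INTER_CUBIC)
o=np.zeros((500,800,3),np.uint8);o[:,:500]=A;o[:240,500:]=B
cv2.imwrite('pics/w3.png',o[...,::-1])
E
```

```text
clock: 7.63
eef_pos: [589.1, 54.8, 176.5]
tool_rot: [3.141, 0.0, -0.441]
force: [1.3, -0.1, 0.3]
width: 0.2
t 7.73 pos [589.   54.7 176.7] F [0.1 0.2 0.3] w -0.0
shift [-0.03  0.01  0.22] shift in target axes [-0.03  0.01  0.22] turn [0.01 0.   0.46]
```

View pics/w3.png

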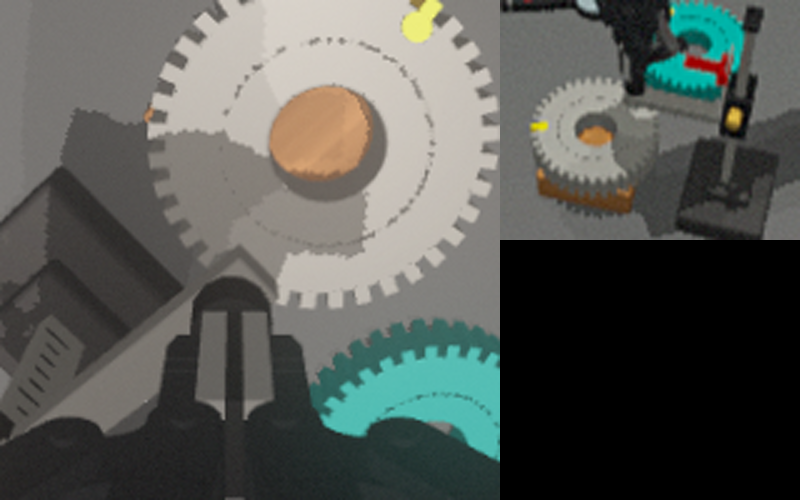

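The tips are centred over the knob. In the crop the tooth is at (420,22) and the bore at (327,143). Next I measure those and press.

```bash
python3 - <<'E'
from h import *
w=ctrl.get_image('wrist')
f=lambda x,y,z:fray(w,160+x*.4,110+y*.4,z).round(1)
print('tooth',f(420,22,65),'bore',f(327,143,65))
E
python3 -m crank '[[[0,0,0.3,0,0,0],[0,0,0.3,0,0,0],[0,0,0.4,0,0,0],[0,0,0.4,0,0,0],[0,0,0.3,0,0,0],[0,0,0.2,0,0,0],[0,0,0,0,0,0]]]'
python3 -c "
from h import *
togo([588,55,103],-25)"
```

```text
tooth [618.  -30.5  65. ] bore [591.9  16.8  65. ]
clock: 8.37
eef_pos: [590.1, 54.6, 117.4]
tool_rot: [-3.139, -0.003, -0.44]
force: [0.4, -0.1, 1.4]
width: 0.1
t 8.37 pos [590.1  54.6 117.4] F [ 0.4 -0.1  1.4] w 0.1
shift [-0.07  0.02  0.48] shift in target axes [-0.07  0.02  0.48] turn [-0.02 -0.03 -0.04]
```

```bash
python3 -m crank '[[[-0.03,0,0.15,0,0,0],[-0.03,0,0.12,0,0,0],[0,0,0.1,0,0,0],[0,0,0,0,0,0]]]'
```

```text
clock: 8.7
eef_pos: [590.0, 54.7, 105.7]
tool_rot: [-3.139, -0.006, -0.441]
force: [0.1, -0.2, 0.0]
width: -0.4
```

```bash
python3 -m crank '[[[0,0,0.06,0,0,0],[0,0,0.06,0,0,0],[0,0,0,0,0,0]]]'
```

```text
clock: 8.95
eef_pos: [589.9, 54.8, 102.4]
tool_rot: [-3.139, -0.006, -0.441]
force: [-0.2, -0.2, 0.8]
width: 0.1
```

```bash
python3 -m crank '[[[0,0,0.06,0,0,0],[0,0,0.06,0,0,0]]]'
```

```text
clock: 9.12
eef_pos: [590.0, 54.7, 100.8]
tool_rot: [-3.137, -0.006, -0.441]
force: [-3.5, 0.5, 15.2]
width: 0.2
```

```bash
python3 -m crank '[[[0,0,0.06,0,0,0],[0,0,0.06,0,0,0]]]'
```

```text
clock: 9.28
eef_pos: [590.0, 54.7, 100.2]
tool_rot: [-3.134, -0.006, -0.441]
force: [-3.5, 1.5, 16.0]
width: -0.1
```

```bash
python3 -m crank '[[[0,0,0,0,0,0],[0,0,0,0,0,0],[0,0,0,0,0,0],[0,0,0,0,0,0]]]'; python3 -m crank '[[[0,0,-0.1,0,0,0],[0,0,-0.2,0,0,0],[0,0,-0.5,0,0,0],[0,0,-1,0,0,0],[0,0,-1,0,0,0],[0,0,-1,0,0,0],[0,0,-1,0,0,0],[0,0,-1,0,0,0],[0,0,-0.5,0,0,0],[0,0,0,0,0,0]]]'
python3 - <<'E'
from h import *
b=ctrl.get_image('top');a=ctrl.get_image('scene')
np.save('b2.npy',b,allow_pickle=True)
P=cloud(b)
hsv=cv2.cvtColor(b['color'],cv2.COLOR_RGB2HSV)
z=lambda x0,x1,y0,y1,z0,z1:(P[...,0]>x0)&(P[...,0]<x1)&(P[...,1]>y0)&(P[...,1]<y1)&(P[...,2]>z0)&(P[...,2]<z1)
r=((hsv[...,0]<8)|(hsv[...,0]>172))&(hsv[...,1]>130)&z(545,620,85,125,100,250)
print('pointer top',np.median(P[r],0),r.sum())
m=z(530,650,-50,10,50,80);print('face z',np.median(P[m][:,2]))
# magnifier: lens ring + handle
m=z(400,620,-330,-200,-8,60)&(hsv[...,2]<75)
m2=z(400,620,-330,-200,-8,60)
n,l,s,c=cv2.connectedComponentsWithStats(m.astype('uint8'));
for i in range(1,n):
  if s[i,4]>60: print(s[i],c[i],P[l==i].mean(0))
o=cv2.resize(b['color'][185:275,325:385],None,fx=8,fy=8,interpolation=cv2.INTER_CUBIC)[:600]
o2=cv2.resize(a['color'][140:240,150:320],(320,190),interpolation=cv2.INTER_CUBIC);q=np.zeros((600,800,3),np.uint8);q[:o.shape[0],:480]=o;q[:190,480:]=o2
cv2.imwrite('pics/m.png',q[...,::-1])
togo([470,-262,150],-168)
E
```

```text
clock: 9.62
eef_pos: [589.9, 54.7, 101.6]
tool_rot: [-3.132, -0.006, -0.441]
force: [0.2, 0.2, 2.7]
width: -0.1
clock: 10.45
eef_pos: [583.9, 54.7, 295.6]
tool_rot: [-3.141, 0.007, -0.442]
force: [-0.4, -0.2, 0.1]
width: -0.3
pointer top [nan nan nan] 0
face z 64.98854638410356
[335 195  31  70 613] [353.09624796 230.01631321] [ 512.38358433 -266.36903701   17.29086165]
t 10.55 pos [582.6  55.2 292.6] F [ 0.5  0.2 -0.4] w -0.1
shift [ 1.18 11.16  4.75] shift in target axes [ 5.87 -9.56  4.75] turn [ 0.13  0.03 23.78]
  return _methods._mean(a, axis=axis, dtype=dtype,
  ret = um.true_divide(
```

View pics/m.png

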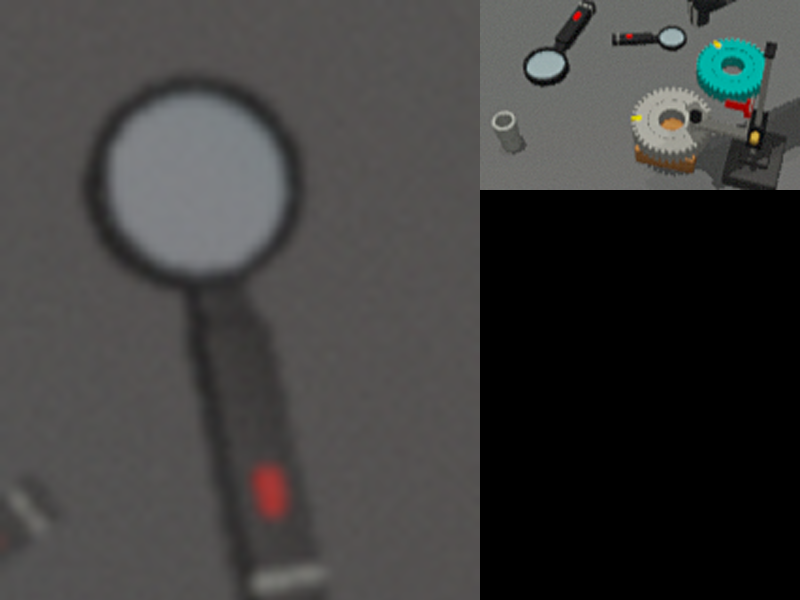

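Run:
```python
from h import *
b=np.load('b2.npy',allow_pickle=True).item();K=b['camera_matrix'];R=np.array(b['R']);C=-R.T@b['t']
def at(x,y,z):
    u,v=325+x/8,185+y/8;d=R.T@np.linalg.solve(K,[u,v,1]);return C+d*(z-C[2])/d[2]
L=at(194,182,16);M=at(269,491,25);E=at(289,577,24)
print('lens',L,'mark',M,np.linalg.norm(M-L),'end band',E,np.linalg.norm((E-L)[:2]))
d=(L-E)[:2];d/=np.linalg.norm(d);print('x dir deg',np.degrees(np.arctan2(d[1],d[0])),'grip',L[:2]-85*d)
T=at((618.7-0)*0,0,0)
```

```text
lens [ 579.08370318 -259.25257022   16.        ] mark [ 462.7164298 -278.17099     25.       ] 118.23810266659271 end band [ 431.33783166 -283.7507128    24.        ] 149.76315148668027
x dir deg 9.4147096072964 grip [ 495.22863633 -273.15680567]
```

```bash
python3 -m crank '[[[0,0,0,0,0,-0.95],[0,0,0,0,0,-0.95],[0,0,0,0,0,-0.95],[0,0,0,0,0,-0.95],[0,0,0,0,0,-0.95],[0,0,0,0,0,-0.95]]]' -1; python3 -m crank '[[[-0.4,0.9,0,0,0,0],[-0.4,0.9,0,0,0,0],[-0.4,0.9,0.1,0,0,0],[-0.4,0.9,0.3,0,0,0],[-0.4,0.9,0.5,0,0,0],[-0.4,0.9,0.5,0,0,0],[-0.4,0.9,0.5,0,0,0],[-0.4,0.9,0.5,0,0,0],[-0.4,0.9,0.5,0,0,0],[-0.4,0.9,0.5,0,0,0]]]'
python3 -c "
from h import *
togo([495,-273,120],9.4);print(ctrl.read_state()['qpos'].round(2))"
```

```text
clock: 11.05
eef_pos: [575.7, 57.8, 280.5]
tool_rot: [-3.134, 0.03, 0.181]
force: [-0.3, 0.1, -0.2]
width: 72.2
clock: 11.88
eef_pos: [494.9, -223.9, 157.1]
tool_rot: [-3.116, 0.056, 0.209]
force: [-0.4, 0.4, -0.8]
width: 85.4
t 11.88 pos [ 494.9 -223.9  157.1] F [-0.4  0.4 -0.8] w 85.4
shift [-0.27  1.63  1.21] shift in target axes [-0.26  1.62  1.24] turn [-0.23  0.54  0.42]
[-0.08  0.71  0.73  1.85 -0.58  0.87 -0.42]
```

```bash
python3 -m crank '[[[-0.13,0.8,0.3,-0.12,0.27,0.2],[-0.05,0.6,0.4,-0.12,0.27,0.2],[0,0.2,0.4,0,0,0],[0,0,0,0,0,0],[0,0,0,0,0,0],[0,0,0,0,0,0]]]'
python3 - <<'E'
from h import *
w=ctrl.get_image('wrist');togo([495,-273,4],9.4)
np.save('w.npy',w,allow_pickle=True)
cv2.imwrite('pics/g.png',cv2.resize(w['color'][60:360,100:420],None,fx=2,fy=2,interpolation=cv2.INTER_CUBIC)[...,::-1])
E
```

```text
clock: 12.38
eef_pos: [486.2, -274.9, 110.1]
tool_rot: [-3.132, 0.02, 0.155]
force: [0.7, 0.2, 0.9]
width: 85.4
t 12.43 pos [ 486.5 -274.5  110.3] F [-0.7 -0.5 -0.1] w 85.9
shift [0.36 0.03 3.54] shift in target axes [ 0.29 -0.    3.54] turn [-0.09  0.19 -0.08]
```

View pics/g.png

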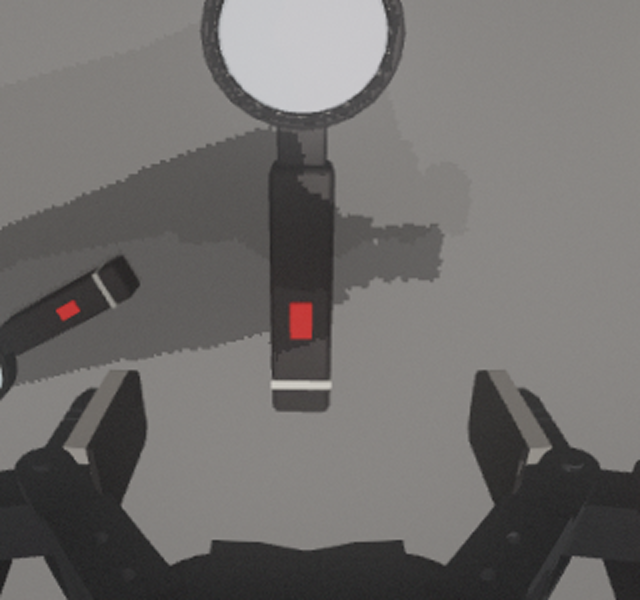

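Handle at column 302 sits midway between the fingers (about 307) and is aligned with the tool. The ring centre is at (303,32).

Run:
```python
from h import *
w=np.load('w.npy',allow_pickle=True).item()
f=lambda x,y,z:fray(w,100+x/2,60+y/2,z)
L=f(303,32,17);A=f(302,163,24);B=f(301,383,24);E=f(300,410,24);print(L,A,B,E,[np.linalg.norm((q-L)[:2]) for q in(A,B,E)])
d=(L-B)[:2];d/=np.linalg.norm(d);print(np.degrees(np.arctan2(d[1],d[0])),'grip from lens',L[:2]-85*d,'from end',E[:2]+81*d)
togo([(L[:2]-85*d)[0],(L[:2]-85*d)[1],4],9.4)
```

```text
[ 579.39122551 -258.0291501    17.        ] [ 529.17933489 -265.54213528   24.        ] [ 432.85760021 -279.87427022   24.        ] [ 418.47099493 -281.59703627   24.        ] [np.float64(50.770847008039), np.float64(148.1530040768754), np.float64(162.63691423105183)]
8.479163349097071 grip from lens [ 495.32031363 -270.56237697] from end [ 498.5856286  -269.65360832]
t 12.43 pos [ 486.5 -274.5  110.3] F [-0.7 -0.5 -0.1] w 85.9
shift [ 0.38 -0.05  3.54] shift in target axes [ 0.31 -0.08  3.54] turn [-0.09  0.19 -0.08]
```

Consistent. Descending to the handle.

```bash
python3 -m crank '[[[0.2,-0.04,0.5,-0.09,0.19,0],[0.13,-0.03,0.6,0,0,0],[0,0,0.7,0,0,0],[0,0,0.6,0,0,0],[0,0,0.4,0,0,0],[0,0,0,0,0,0],[0,0,0,0,0,0]]]'
python3 -c "
from h import *
togo([496,-271,5],9)"
```

```text
clock: 13.02
eef_pos: [505.6, -261.6, 27.6]
tool_rot: [3.141, -0.01, 0.174]
force: [-0.3, -0.2, 0.2]
width: 85.0
t 13.02 pos [ 505.6 -261.6   27.6] F [-0.3 -0.2  0.2] w 85.0
shift [-0.38  0.25  0.75] shift in target axes [-0.36  0.26  0.75] turn [ 0.   -0.1   0.16]
```

```bash
python3 -m crank '[[[-0.25,0.2,0.2,0,-0.1,0.1],[-0.1,0.08,0.2,0,0,0],[0,0,0.15,0,0,0],[0,0,0,0,0,0],[0,0,0,0,0,0]]]'
python3 -c "
from h import *
togo([496,-271,5],9)"
```

```text
clock: 13.43
eef_pos: [497.9, -273.6, 12.8]
tool_rot: [3.137, -0.003, 0.163]
force: [-0.1, 0.4, 0.7]
width: 85.6
t 13.43 pos [ 497.9 -273.6   12.8] F [-0.1  0.4  0.7] w 85.6
shift [-0.05 -0.1   0.26] shift in target axes [-0.05 -0.1   0.26] turn [ 0.04 -0.03  0.06]
```

```bash
python3 -m crank '[[[-0.05,-0.08,0.15,0.04,0,0],[0,0,0.1,0,0,0],[0,0,0,0,0,0],[0,0,0,0,0,0]]]'; python3 -m crank '[[[0,0,0,0,0,0],[0,0,0,0,0,0],[0,0,0,0,0,0],[0,0,0,0,0,0],[0,0,0,0,0,0],[0,0,0,0,0,0],[0,0,0,0,0,0],[0,0,0,0,0,0],[0,0,0,0,0,0],[0,0,0,0,0,0],[0,0,0,0,0,0]]]' 1
```

```text
clock: 13.77
eef_pos: [496.0, -271.7, 5.1]
tool_rot: [-3.141, -0.004, 0.163]
force: [-0.3, -0.6, 1.0]
width: 85.5
clock: 14.68
eef_pos: [496.4, -271.5, 5.6]
tool_rot: [3.142, -0.004, 0.163]
force: [1.2, 0.9, 0.3]
width: 24.8
```

```bash
python3 -m crank '[[[0,0,-0.15,0,0,0],[0,0,-0.3,0,0,0],[0,0,-0.5,0,0,0],[0,0,-0.6,0,0,0],[0,0,-0.6,0,0,0],[0,0,-0.6,0,0,0],[0,0,-0.6,0,0,0],[0,0,-0.6,0,0,0],[0,0,-0.5,0,0,0],[0,0,-0.3,0,0,0],[0,0,0,0,0,0],[0,0,0,0,0,0]]]'
python3 - <<'E'
from h import *
w=ctrl.get_image('wrist');togo([535,-47,160],9)
np.save('w.npy',w,allow_pickle=True)
a=ctrl.get_image('scene')
o=np.zeros((600,800,3),np.uint8);o[:480,:480]=cv2.resize(w['color'][40:280,130:370],(480,480));o[:320,480:]=cv2.resize(a['color'][110:210,150:250],(320,320),interpolation=cv2.INTER_CUBIC)
cv2.imwrite('pics/l.png',o[...,::-1])
E
```

```text
clock: 15.68
eef_pos: [491.8, -268.9, 157.0]
tool_rot: [-3.135, 0.003, 0.163]
force: [-0.2, -0.5, -3.5]
width: 25.0
t 15.73 pos [ 491.8 -268.9  156.8] F [ 1.   0.6 -2.6] w 24.7
shift [ 2.62 -7.07 -0.07] shift in target axes [ 2.58 -7.08 -0.11] turn [-0.06  0.03  0.05]
```

View pics/l.png

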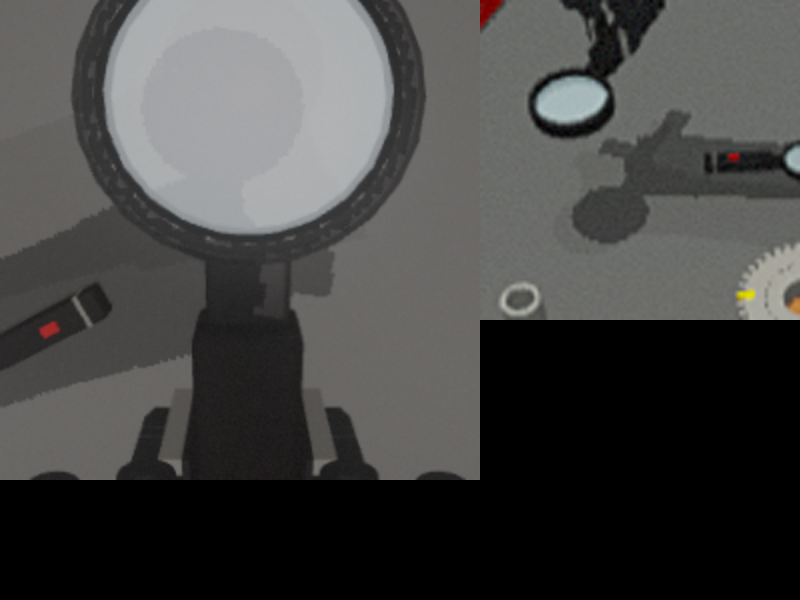

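The magnifier is held and looks straight. Moving it over the tooth.

```bash
python3 -m crank '[[[0.1,-0.3,0,0,0,0],[0.2,-0.6,-0.1,0,0,0],[0.25,-0.7,0,0,0,0],[0.25,-0.7,0,0,0,0],[0.25,-0.7,0,0,0,0],[0.25,-0.7,0,0,0,0],[0.25,-0.7,0,0,0,0],[0.25,-0.7,0,0,0,0],[0.25,-0.6,0,0,0,0],[0.1,-0.3,0,0,0,0],[0,0,0,0,0,0],[0,0,0,0,0,0]]]'
python3 - <<'E'
from h import *
togo([535,-47,150],9)
b=ctrl.get_image('top');P=cloud(b)
x=P[...,0];y=P[...,1];z=P[...,2]
m=(z>120)&(z<200)&(x>575)&(x<690)&(y>-110)&(y<20);q=P[m];print('lens top cloud',m.sum(),q[:,:2].min(0),q[:,:2].max(0),q.mean(0))
A=np.c_[q[:,:2]-q[:,:2].mean(0),np.ones(len(q))];print('plane slopes,z',np.linalg.lstsq(A,q[:,2],rcond=None)[0])
E
```

```text
clock: 16.78
eef_pos: [520.2, -64.0, 149.1]
tool_rot: [-3.125, 0.025, 0.162]
force: [0.2, -1.1, -2.5]
width: 24.8
t 16.78 pos [520.2 -64.  149.1] F [ 0.2 -1.1 -2.5] w 24.8
shift [ 0.58 -0.48 -0.04] shift in target axes [ 0.57 -0.48 -0.03] turn [-0.16  0.24  0.04]
lens top cloud 212 [585.96684321 -67.26046167] [644.23911877 -13.88390381] [620.94297013 -34.94781144 154.65063807]
plane slopes,z [7.47228484e-02 1.32791909e-01 1.54650638e+02]
```

```bash
python3 -m crank '[[[0.3,-0.25,0,-0.08,0.14,0],[0.25,-0.2,0,-0.08,0.1,0],[0,0,0,0,0,0],[0,0,0,0,0,0],[0,0,0,0,0,0],[0,0,0,0,0,0]]]'
python3 - <<'E'
from h import *
togo([535,-47,150],9)
b=ctrl.get_image('top');a=ctrl.get_image('scene');w=ctrl.get_image('wrist')
np.save('f.npy',[a,b,w],allow_pickle=True)
P=cloud(b);x=P[...,0];y=P[...,1];z=P[...,2]
m=(z>120)&(z<185)&(x>565)&(x<690)&(y>-110)&(y<40);q=P[m];print('lens top cloud',m.sum(),q[:,:2].min(0),q[:,:2].max(0),q.mean(0))
o=np.zeros((600,800,3),np.uint8);o[:400,:400]=cv2.resize(b['color'][160:240,220:300],(400,400),interpolation=cv2.INTER_CUBIC);o[:400,400:]=cv2.resize(a['color'][150:250,210:310],(400,400),interpolation=cv2.INTER_CUBIC)
o[400:,:400]=cv2.resize(w['color'][20:220,56:456],(400,200),interpolation=cv2.INTER_CUBIC)
cv2.imwrite('pics/f.png',o[...,::-1])
E
```

```text
clock: 17.33
eef_pos: [535.2, -52.1, 149.3]
tool_rot: [3.137, -0.003, 0.153]
force: [0.5, 0.4, -2.6]
width: 25.2
t 17.33 pos [535.2 -52.1 149.3] F [ 0.5  0.4 -2.6] w 25.2
shift [ 0.02 -0.17 -0.03] shift in target axes [ 0.02 -0.17 -0.02] turn [ 0.04 -0.03 -0.04]
lens top cloud 179 [602.2088122  -53.92003493] [658.33995181  -3.48688073] [637.03585669 -22.45989607 157.43821365]
```

View pics/f.png

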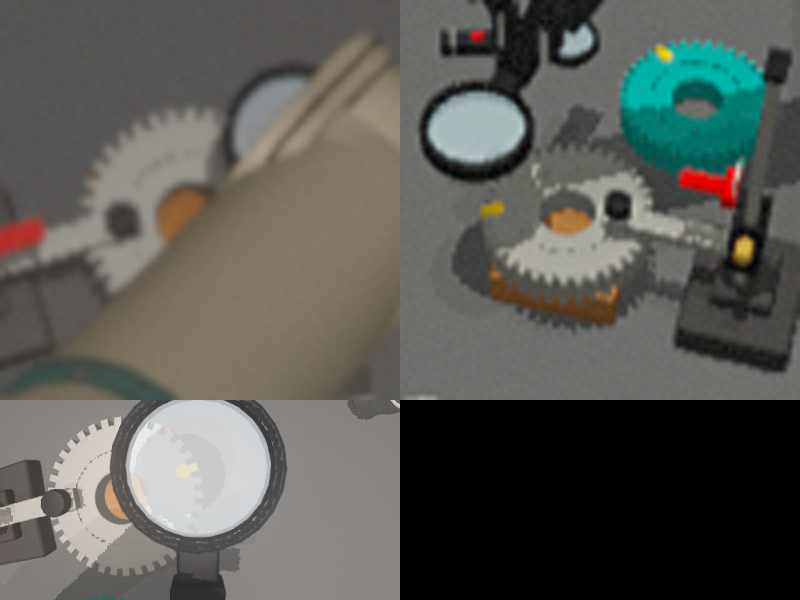

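The wrist view shows the tooth at (187,470) and the ring (centre 198,462) through the lens. The scene view shows clear space between the magnifier, the gear and the gauge. Measuring.

Run:
```python
from h import *
a,b,w=np.load('f.npy',allow_pickle=True)
print('tooth',fray(w,243,90,64),'lens',fray(w,254,82,153))
g=cv2.cvtColor(w['color'],cv2.COLOR_RGB2GRAY)
P=cloud(a);x,y,z=P[...,0],P[...,1],P[...,2]
m=(z>125)&(z<185)&(x>560)&(x<690)&(y>-110)&(y<40);q=P[m];print('scene lens',m.sum(),q[:,:2].min(0),q[:,:2].max(0),np.median(q,0))
A=np.c_[q[:,:2]-q[:,:2].mean(0),np.ones(len(q))];print('slopes',np.linalg.lstsq(A,q[:,2],rcond=None)[0])
h=cv2.cvtColor(a['color'],cv2.COLOR_RGB2HSV)
r=((h[...,0]<8)|(h[...,0]>172))&(h[...,1]>130)&(x>540)&(x<620)&(y>70)&(y<150)&(z>60)
print('pointer scene',np.median(P[r],0),r.sum(),np.percentile(P[r][:,2],[10,90]))
ye=(h[...,0]>20)&(h[...,0]<35)&(h[...,1]>110)&(x>590)&(x<650)&(y>-70)&(y<0)&(z>40)&(z<100);print('tooth scene',P[ye].mean(0),ye.sum())
m=(x>540)&(x<650)&(y>-60)&(y<60)&(z>50)&(z<80);print('face scene',np.median(P[m][:,2]))
```

```text
tooth [618.77144078 -31.73605384  64.        ] lens [621.51612689 -39.05257057 153.        ]
scene lens 652 [560.1934543  -78.50037533] [ 6.59114314e+02 -2.61554713e-01] [618.07179068 -40.51422451 157.99628538]
slopes [-4.95234643e-02 -2.55656052e-02  1.58709698e+02]
pointer scene [569.89903782 121.52135993 148.20295924] 79 [145.73780092 153.5899181 ]
tooth scene [618.56730526 -32.69332748  65.81621096] 18
face scene 66.38475059266862
```

```bash
python3 -m crank '[[[0.02,-0.12,0.14,0,0,0],[-0.02,-0.1,0.14,0,0,0],[0,0,0,0,0,0],[0,0,0,0,0,0],[0,0,0,0,0,0],[0,0,0,0,0,0]]]'
python3 - <<'E'
from h import *
togo([535,-47,140.8],9)
w=ctrl.get_image('wrist')
Z=[];Zr=[]
for i in range(3):
  a=ctrl.get_image('scene');P=cloud(a);x,y,z=P[...,0],P[...,1],P[...,2]
  v=a['color'].min(-1)
  m=(z>120)&(z<185)&(x>580)&(x<690)&(y>-90)&(y<20);Z.append(P[m&(v>130)]);Zr.append(P[m&(v<60)])
q=np.vstack(Z);A=np.c_[q[:,:2]-q[:,:2].mean(0),np.ones(len(q))];print('glass',len(q),q.mean(0),'slopes,z',np.linalg.lstsq(A,q[:,2],rcond=None)[0])
r=np.vstack(Zr);print('ring',len(r),np.median(r,0),np.percentile(r,[1,99],0))
m=(x>540)&(x<650)&(y>-60)&(y<60)&(z>50)&(z<80);print('face',np.median(P[m][:,2]))
cv2.imwrite('pics/e.png',np.hstack([cv2.resize(a['color'][150:250,210:310],(400,400),interpolation=cv2.INTER_CUBIC),cv2.resize(w['color'][20:220,156:356],(400,400),interpolation=cv2.INTER_CUBIC)])[...,::-1])
np.save('w.npy',w,allow_pickle=True)
E
```

```text
clock: 17.98
eef_pos: [533.6, -44.9, 139.6]
tool_rot: [3.137, -0.002, 0.152]
force: [0.7, 0.1, -2.1]
width: 24.4
t 17.98 pos [533.6 -44.9 139.6] F [ 0.7  0.1 -2.1] w 24.4
shift [ 0.04  0.08 -0.04] shift in target axes [ 0.04  0.08 -0.04] turn [ 0.04 -0.02 -0.04]
glass 894 [618.03695928 -33.46534044 147.40168709] slopes,z [1.74856478e-02 1.50204978e-02 1.47401687e+02]
ring 630 [628.78610693 -24.89217153 150.53309268] [[581.23452883 -69.45542174 136.52078545]
 [657.41043598   6.16944183 156.36140181]]
face 66.3734015622328
```

View pics/e.png

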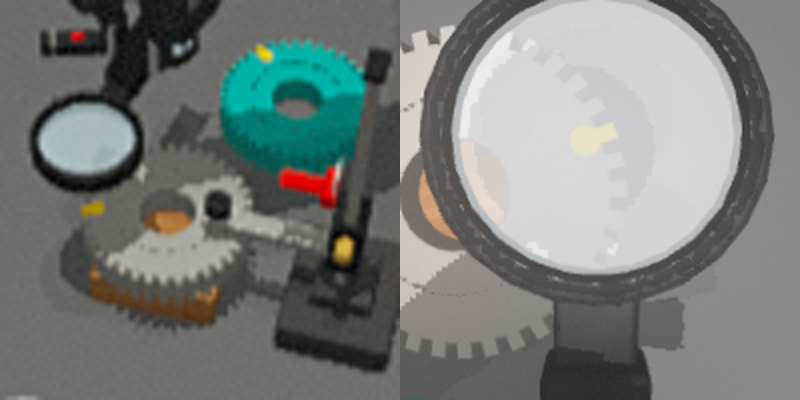

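```bash
python3 -m crank '[[[0,0,0,0,0,0],[0,0,0,0,0,0],[0,0,0,0,0,0]]]'; python3 -c "
from h import *
print(ctrl.read_state()['qd'].round(3));print(ctrl.finish_job())"
```

```text
clock: 18.43
eef_pos: [533.9, -45.2, 139.9]
tool_rot: [3.137, -0.003, 0.152]
force: [-0.9, 0.5, -2.2]
width: 24.1
[-0.    -0.     0.002 -0.002  0.001  0.001  0.   ]
the job is handed in; nothing more can be done
None
```

I pressed the gauge's foot down onto the gear and left it there. Then I picked up the larger magnifier by its handle and handed the job in at 18.4 s, still holding it over the yellow tooth. `finish_job` gives no verdict, so these are my own last checks:

| Check | Measured | Limit |
|---|---|---|
| Push on the gauge knob | 16 N at most (tool force readings) | 50 N on the gear |
| Lens position against tooth | lens (618, -33.5), tooth (618.7, -32.3); about 1.5 mm apart | 15 mm |
| Lens height against pointer | lens about 143.5–145 mm, pointer about 144.5 mm | 8 mm |
| Lens tilt | about 0.02 rad | 0.12 rad |
| Grip and motion | fingers stopped at 24 mm on the handle, arm at rest | held, under 20 mm/s |

The last pictures showed the magnifier clear of the gear and the gauge, and the foot on the gear.

- **Camera disagreement:** the first top-camera and wrist-camera positions differed by 5–7 mm in y. I used the later wrist and scene readings, which agreed to about 2 mm.
- **Height bias:** the scene camera read heights about 2 mm too high, and I allowed for that. The pointer height is the face height found when the knob was pressed (about 64.5 mm) plus 80 mm. The top camera found no pointer pixels. The scene camera read it at 148 mm before the bias correction.

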